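Tare the kitchen scale with its thumbwheel

ROBOT

A 6-joint arm with a two-finger parallel gripper is mounted at the origin on the work surface. World frame = base frame: x ahead of the robot, y to its left, z up, the work surface at z = 0. Lengths are in mm, angles in rad, forces in N, time in s.
With the tool pointing down it reaches from about 350 to 975 mm from the base axis. Payload 7.1 kg.
Tool frame: the origin (TCP) lies on the mounting face of the last link; the fingertips stand 182 mm ahead of it and the grasp point (between the pads) lies 163 mm ahead of it (ctrl.tcp_to_tips is the distance from the TCP to the fingertips, in mm); z points along the fingers, y is the direction in which the jaws open and shut (so a half turn about z gives the same grasp; the last joint's range is limited). The gripper opens to 88 mm and grips with 3 to 60 N. Pads are 20 mm wide; open, the fingers measure 115 mm over their backs; the gripper's body (75 mm by 178 mm) begins 61 mm behind the grasp point.
Start: joints at [1.147, 0.423, 1.63, -0, 1.089, -0.019], TCP at [246.115, 574.486, 404.675] pointing down, gripper open.
Joint ranges: [-3, 3], [-0.9, 2.11], [0.09, 2.58], [-1.31, 4.45], [0.11, 2.69], [-2.54, 2.54]. Speed limits (rad/s): [2.39, 2.39, 3.01, 3.14, 3.14, 3.14].

INTERFACE

Orientations are given as a rotation vector (axis times angle).
In Python, from workcell import ctrl gives the robot as it stands. The module is installed in compiled form; this text tells all that it offers.
- The arm moves only by the tool send_rows, never from a script. Its argument "commands" is a list of rows, each an object with "translation": the shift along the world's x, y, z normalised to -1 to 1, where 1 is 0.1 m, a list of three; "twist": the turn, a rotation vector about the world's x, y, z normalised to -1 to 1, where 1 is 0.5 rad, a list of three. A call has exactly 10 rows; each row is the pose to reach, as a shift and turn from the pose commanded when the call began; what a row does not reach only later rows make up. A row lasts 1/10 s, in which the tool goes at most 50 mm and 8.59 degrees, less where a joint would pass 70% of its speed; a pose out of reach is approached as far as the arm can. A call with a number of a shift or a turn outside -1 to 1 is refused whole. A call with a gripper value outside its range is refused whole. "grip" is the closure, from -1 (fully open) to 1 (shut), set as the call begins (left out, the last holds). The fingers move at their own pace and stop on an object; the grip force is fixed at half the most. Time passes only in rows, so rows that repeat a pose let the fingers close, or fill a call up. It gives the time, the measured TCP pose, the force and the opening at its end, in the units of the state.
- ctrl.get_obs(): the state, without advancing time (a new reading comes with each control period).
- ctrl.get_image(name): name is "scene" or "side" or "wrist"; returns a dict with "img" (420x560x3 uint8, red, green, blue), "intrinsics" (3x3 intrinsics, pixels), "cam_to_world" (4x4, takes a point from camera to world coordinates). Camera axes: x right, y down, z forward; pixel columns grow to the right and rows downward; lengths in mm; the calibration is good to about 2 mm. The wrist camera is an equidistant fisheye: a pixel r from the principal point sees the ray r / f radians off the axis. A picture is of the moment at which its call begins. There is no depth.
- ctrl.close_job(): hands the job in, once; it reports no verdict.
The state is a dict: "t": time; "qpos": joint angles; "qvel": joint speeds; "joint_torque": joint torques, N m; "ee_pos": TCP position; "orientation": TCP orientation; "ft_force": force on the tool from outside, world axes, zero at the start; "moment": the same for the moment, N m; "width": finger opening in mm.
Only numpy, scipy, OpenCV 4.12 (cv2) and the standard library are available. Lean on these libraries where they do the work, as an engineer would, in place of code of your own. Each camera call takes 0.05 s, during which the arm holds its last target. There are 200 camera calls.

TASK

Set the white cup gently and upright in the middle of the scale's round steel platter and let go of it. Then roll the ribbed black wheel that stands a little out of the scale's deck, pressing lightly (never more than 12 N on the scale), until the red zero mark on the dial lies under the needle's tip, and take the hand away. Leave the jar, the sauce bottle and the plates where they stand.

Things in the scene. Friction and masses are not known exactly. Their poses are not given: they have to be found in the camera images.
- scale: Green dial scale, bolted down; press it with 12 N at most. Housing 210 (x) by 310 (y) by 60 mm high; origin under its centre on the counter, z up. In its frame: round platter at (0, +80) mm, square glass window over the dial (118 mm, steel frame 6 mm high) at (+38, -78) mm, thumbwheel at (-66, -78) mm. The deck round the wheel is flat, 60 mm above the counter.
- wheel_slot (a point): Centre of the thumbwheel's slot, at deck height (60 mm above the counter), axes as the scale's. The wheel is a black ribbed disc, 30 mm radius, 16 mm wide, axle along the scale's y below the deck. Only its crest stands out: 5 to 15 mm above the deck, different every time and not measured: feel for it from above. It sits on a spring (6 N per mm, preload about 1 N, 4 mm travel).
- tare_wheel (a joint): Turn of the thumbwheel, rad; stays where left. It cannot be pinched: press on the crest (6 to 8 N drives it, 2 N slips) and sweep about 20 mm along the scale's x, lift, go back, repeat. Sweeping to the scale's +x makes it and the dial angle grow, -x shrink; 50 mm of sweep turns the dial 1 rad. Stiff: about 2.5 N along the rim.
- dial (a joint): Angle of the white dial face under the window, rad, growing clockwise seen from above; at 0 its red zero mark points to the scale's +x. Turned only by the thumbwheel (0.6 rad of dial per rad of wheel). Starts between -0.3 and 0.3.
- needle (a joint): Angle of the black needle over the dial, rad, growing clockwise seen from above with the load on the platter (about 4.1 rad per kg); 0 (towards the scale's +x) with the platter empty. The mark lies under the needle when joint dial equals joint needle.
- needle_tip (a point): Point near the needle's tip, 45 mm from the dial's centre.
- dial_zero (a point): Middle of the red zero mark on the dial face (a bar 22 by 6 mm, 4 to 22 mm below the glass), 45 mm from the dial's centre.
- pan_top (a point): Centre of the top face of the round steel platter, 130 mm across and 5 mm thick, 90 mm above the counter when empty; it sinks on a soft spring (0.3 N per mm, about 6 to 12 mm with the cup on it).
- cup: White porcelain cup without handle, round, 60 mm across the rim, 70 mm high, wall 4 mm, open on top, 0.17 to 0.35 kg; origin at the centre of its underside, z up. Stands on the counter left or right of the scale.
- jar: Amber glass jar with a red lid, 60 mm across, 85 mm high, origin under its centre. Bystander.
- sauce_bottle: Red sauce bottle, 60 mm across, 190 mm high, origin under its centre. Bystander.
- plates: Stack of white plates, 176 mm across, 51 mm high, origin under its centre. Bystander.
Things that resemble listed ones, but are neither listed nor needed, are in the scene too. Of the things like the cup, leave any that is yellow; of the rest the smaller one is meant.

How it is judged:
By the outcome, as a careful person would: the job done as asked, in the order asked, and still so for the second after the job is handed in, with the robot touching nothing.
It also fails if it takes over 67 s, if anything falls off the work surface, if the arm or the gripper's body presses on something with over 40 N, if the wrist force passes 120 N, or if a joint passes its speed limit or range.

## Working session

There is one attempt and no reset: what is moved stays moved. The work goes in short steps, Python scripts to look and compute and a tool call to move; the robot and the scene stay as the last step left them, time stands still between calls to the robot, and variables do not carry over. Pictures are saved under pics/ and viewed, about 8 in all and at most 12, crops included, and the job is handed in when it is done.

Besides the shell and the picture viewer there is one more tool, called after "Emit:" by a JSON object that holds its "method" and its "body", one argument or row to a line. send_rows: Moves the arm, as the interface text tells. Its arguments: {"type":"object","properties":{"commands":{"type":"array","items":{"type":"object","properties":{"translation":{"type":"array","items":{"type":"number"}},"twist":{"type":"array","items":{"type":"number"}}}}},"grip":{"type":"number"}},"required":["commands"]}

```bash
mkdir -p pics; cat > h.py <<'E'
import numpy as np, cv2
from workcell import ctrl
def grab(n,f=None):
    d=ctrl.get_image(n); d['name']=n
    np.savez('last_%s.npz'%n,**{k:d[k] for k in('img','intrinsics','cam_to_world')})
    if f: cv2.imwrite('pics/'+f,cv2.cvtColor(d['img'],cv2.COLOR_RGB2BGR))
    return d
def load(n):
    d=dict(np.load('last_%s.npz'%n)); d['name']=n; return d
def ray(d,u,v):
    K=d['intrinsics'];T=d['cam_to_world']
    x=(u-K[0,2])/K[0,0];y=(v-K[1,2])/K[1,1]
    if d['name']=='wrist':
        r=np.hypot(x,y); s=np.sin(r)/r if r>1e-9 else 1; c=np.array([x*s,y*s,np.cos(r)])
    else: c=np.array([x,y,1.])
    w=T[:3,:3]@c; return T[:3,3],w/np.linalg.norm(w)
def onz(d,u,v,z):
    o,w=ray(d,u,v); return o+w*(z-o[2])/w[2]
def proj(d,p):
    K=d['intrinsics'];T=d['cam_to_world'];c=T[:3,:3].T@(np.array(p,float)-T[:3,3])
    if d['name']=='wrist':
        th=np.arctan2(np.hypot(c[0],c[1]),c[2]);h=np.hypot(c[0],c[1])+1e-12
        x,y=c[0]/h*th,c[1]/h*th
    else: x,y=c[0]/c[2],c[1]/c[2]
    return np.array([K[0,0]*x+K[0,2],K[1,1]*y+K[1,2]])
E
python3 - <<'E'
from h import *
a=[grab(n)['img'] for n in('scene','side','wrist')]
for n in('scene','side','wrist'):
    d=load(n);print(n,d['cam_to_world'].round(2).tolist(),d['intrinsics'][0])
cv2.imwrite('pics/a1.png',cv2.resize(cv2.cvtColor(np.vstack([np.hstack(a[:2]),np.hstack([a[2],a[2]*0])]),cv2.COLOR_RGB2BGR),(800,600),interpolation=cv2.INTER_AREA))
o=ctrl.get_obs();print({k:np.round(v,3) for k,v in o.items()},ctrl.tcp_to_tips)
E
```

```text
scene [[0.44, 0.75, -0.49, 1122.7], [0.9, -0.37, 0.23, -320.97], [-0.01, -0.55, -0.84, 1028.44], [0.0, 0.0, 0.0, 1.0]] [386.7293051    0.         279.45746472]
side [[1.0, -0.01, 0.05, 487.51], [-0.05, -0.61, 0.79, -1110.06], [0.02, -0.79, -0.61, 902.56], [0.0, 0.0, 0.0, 1.0]] [542.41258253   0.         283.92288933]
wrist [[0.39, 0.88, 0.28, 168.76], [0.92, -0.38, -0.12, 607.69], [-0.0, 0.3, -0.95, 385.32], [0.0, 0.0, 0.0, 1.0]] [325.1922621    0.         279.59290352]
{'t': np.float64(0.15), 'qpos': array([ 1.147,  0.424,  1.63 , -0.   ,  1.089, -0.019]), 'qvel': array([ 0.   , -0.004, -0.004,  0.   ,  0.001,  0.001]), 'joint_torque': array([ 0.0000e+00, -5.4498e+01, -2.7392e+01,  6.4000e-02,  2.0000e-02,
       -0.0000e+00]), 'ee_pos': array([246.027, 574.312, 404.054]), 'orientation': array([-6.310e-01, -3.077e+00,  2.000e-03]), 'ft_force': array([-0.232, -0.478,  0.477]), 'moment': array([-0.028,  0.032,  0.018]), 'width': np.float64(87.747)} 182.0
```

View pics/a1.png

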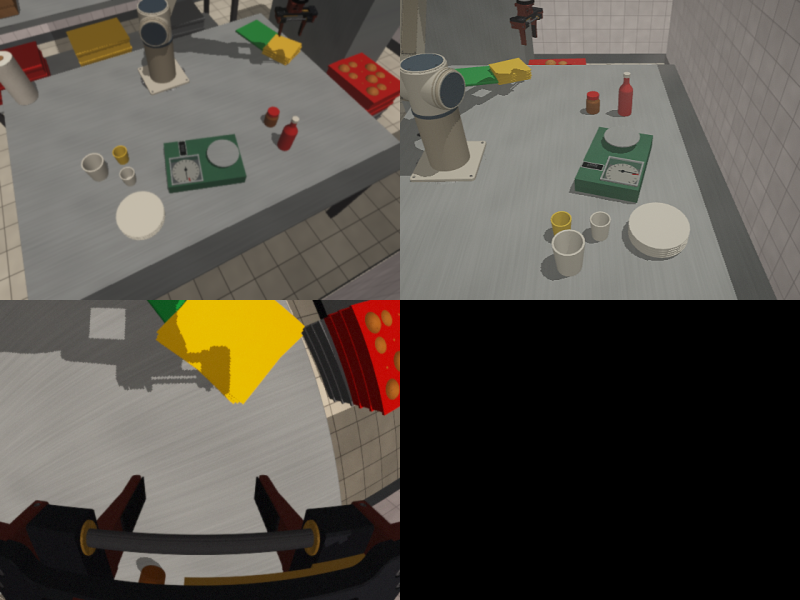

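The scene shows the small white cup at about (178,246) in scene pixels, next to the yellow cup and the large white one. The scale is at (287,225), with its platter towards the jar and bottle. I'll enlarge the relevant crops.

```bash
python3 - <<'E'
from h import *
s=load('scene')['img'];t=load('side')['img']
a=cv2.resize(s[180:280,150:350],(800,400),interpolation=cv2.INTER_CUBIC)
b=cv2.resize(t[170:360,210:410],(400,380),interpolation=cv2.INTER_CUBIC)[:200]
b=cv2.resize(t[170:290,190:430],(400,200),interpolation=cv2.INTER_CUBIC)
c=cv2.resize(t[280:400,190:430],(400,200),interpolation=cv2.INTER_CUBIC)
cv2.imwrite('pics/a2.png',cv2.cvtColor(np.vstack([a,np.hstack([b,c])]),cv2.COLOR_RGB2BGR))
# rough points
for n,u,v,z,l in[('scene',178,246,35,'cup'),('side',280,316,35,'cup'),('scene',312,213,90,'pan'),('side',312,190,90,'pan'),('scene',258,239,66,'win'),('side',315,241,66,'win'),('scene',196,300,51,'plates'),('side',362,324,51,'plates')]:
    print(l,n,onz(load(n),u,v,z).round(0))
E
```

```text
cup scene [ 519. -361.   35.]
cup side [ 528. -353.   35.]
pan scene [620.  22.  90.]
pan side [625.  17.  90.]
win scene [ 616. -149.   66.]
win side [ 618. -154.   66.]
plates scene [ 703. -367.   51.]
plates side [ 692. -394.   51.]
```

View pics/a2.png

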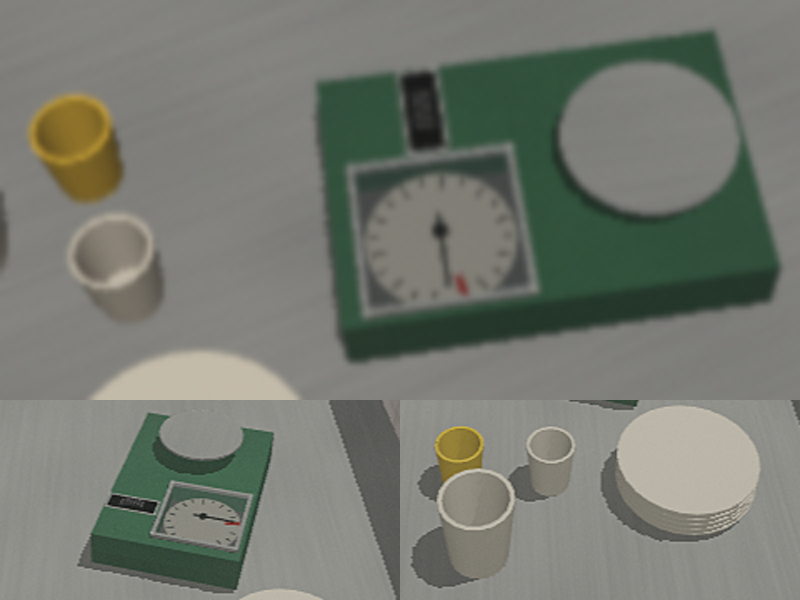

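The enlarged views show the small cup's rim at about (178,243) in scene and (280,306) in side. The scale's four deck corners, the wheel's black strip and the red mark near the needle are all clear. Next I'll fit the scale pose to the corners.

```bash
python3 - <<'E'
from h import *
L=np.array([[-105,-155],[-105,155],[105,155],[105,-155]],float)
S=np.array([[318,80],[715,32],[778,268],[342,335]])/4+[150,180]
T=np.array([[93,137],[150,15],[272,32],[243,150]])/(400/240)+[190,170]
A=[]
for n,P in(('scene',S),('side',T)):
    W=np.array([onz(load(n),u,v,60)[:2] for u,v in P]);A.append(W)
def fit(L,W):
    lc,wc=L.mean(0),W.mean(0);H=(L-lc).T@(W-wc);y=np.arctan2(H[0,1]-H[1,0],H[0,0]+H[1,1])
    R=np.array([[np.cos(y),-np.sin(y)],[np.sin(y),np.cos(y)]]);t=wc-R@lc
    return y,t,(W-(L@R.T+t))
for W in A+[None]:
    y,t,r=fit(L,W) if W is not None else fit(np.vstack([L,L]),np.vstack(A))
    print('yaw',y.round(3),t.round(1),r.round(0).tolist())
R=np.array([[np.cos(y),-np.sin(y)],[np.sin(y),np.cos(y)]])
for l,p in(('pan',(0,80)),('win',(38,-78)),('wheel',(-66,-78))):print(l,(R@p+t).round(1))
print('cup rim',onz(load('scene'),178,243.2,70).round(1),onz(load('side'),280.6,306.4,70).round(1))
print('yellow rim',onz(load('scene'),168.5,213,70).round(1),'big',onz(load('side'),476/2.5,0,90).round(0))
# ellipse of pan and cup by masks
for n,box in(('scene',(285,190,345,240)),('side',(280,170,345,215))):
    d=load(n);x0,y0,x1,y1=box;im=d['img'][y0:y1,x0:x1].astype(int)
    m=((im.max(2)-im.min(2)<30)&(im.min(2)>105)).astype(np.uint8)
    c=max(cv2.findContours(m,0,2)[0],key=cv2.contourArea);e=cv2.fitEllipse(c)
    print(n,'pan',e[0][0]+x0,e[0][1]+y0,e[1],onz(d,e[0][0]+x0,e[0][1]+y0,90).round(1))
E
```

```text
yaw -0.302 [599.3 -55.1] [[-2.0, 2.0], [0.0, -0.0], [-2.0, -1.0], [3.0, -0.0]]
yaw -0.265 [600.7 -55.7] [[-3.0, -4.0], [6.0, -9.0], [-2.0, -6.0], [-1.0, 19.0]]
yaw -0.284 [600.  -55.4] [[-4.0, 5.0], [3.0, 1.0], [-0.0, -4.0], [-1.0, -1.0], [0.0, -7.0], [4.0, -10.0], [-4.0, -4.0], [3.0, 20.0]]
pan [622.4  21.4]
win [ 614.6 -140.9]
wheel [ 514.8 -111.8]
cup rim [ 531.5 -356.5   70. ] [ 528.7 -358.6   70. ]
yellow rim [ 422.1 -350.6   70. ] big [ 172. 1601.   90.]
scene pan 311.98584747314453 213.7754421234131 (36.156768798828125, 43.451133728027344) [622.   20.7  90. ]
side pan 313.3112144470215 178.2284870147705 (53.00993347167969, 59.38489532470703) [632.6  70.7  90. ]
```

Fitting the scene corners gives scale yaw -0.302 and origin (599,-55). That puts the pan at (623,21), which agrees with the ellipse at (622,21). The cup is at (530,-357). I'll travel there with the jaw turning towards a yaw of -45°, clear of the neighbouring cups.

Emit:
{"method": "send_rows", "body": {
  "commands": [
    {"translation":[0.03,-0.1,0],"twist":[0,0,-0.04]},
    {"translation":[0.06,-0.2,0],"twist":[0,0,-0.08]},
    {"translation":[0.09,-0.3,0],"twist":[0,0,-0.12]},
    {"translation":[0.12,-0.4,0],"twist":[0,0,-0.16]},
    {"translation":[0.15,-0.5,0],"twist":[0,0,-0.2]},
    {"translation":[0.18,-0.6,0],"twist":[0,0,-0.24]},
    {"translation":[0.21,-0.7,0],"twist":[0,0,-0.28]},
    {"translation":[0.24,-0.8,0],"twist":[0,0,-0.32]},
    {"translation":[0.27,-0.9,0],"twist":[0,0,-0.36]},
    {"translation":[0.3,-1,0],"twist":[0,0,-0.4]}
  ],
  "grip": -1
}}

```text
t: 1.15
ee_pos: [276.3, 473.6, 404.7]
orientation: [-0.938, -2.998, 0.0]
ft_force: [0.8, -0.3, 0.1]
width: 88.1
```

Emit:
{"method": "send_rows", "body": {
  "commands": [
    {"translation":[0.03,-0.1,0],"twist":[0,0,-0.04]},
    {"translation":[0.06,-0.2,0],"twist":[0,0,-0.08]},
    {"translation":[0.09,-0.3,0],"twist":[0,0,-0.12]},
    {"translation":[0.12,-0.4,0],"twist":[0,0,-0.16]},
    {"translation":[0.15,-0.5,0],"twist":[0,0,-0.2]},
    {"translation":[0.18,-0.6,0],"twist":[0,0,-0.24]},
    {"translation":[0.21,-0.7,0],"twist":[0,0,-0.28]},
    {"translation":[0.24,-0.8,0],"twist":[0,0,-0.32]},
    {"translation":[0.27,-0.9,0],"twist":[0,0,-0.36]},
    {"translation":[0.3,-1,0],"twist":[0,0,-0.4]}
  ]
}}

```text
t: 2.15
ee_pos: [306.4, 373.7, 404.7]
orientation: [1.233, 2.89, 0.0]
ft_force: [0.2, -0.3, 0.4]
width: 87.8
```

Emit:
{"method": "send_rows", "body": {
  "commands": [
    {"translation":[0.03,-0.1,0],"twist":[0,0,-0.04]},
    {"translation":[0.06,-0.2,0],"twist":[0,0,-0.08]},
    {"translation":[0.09,-0.3,0],"twist":[0,0,-0.12]},
    {"translation":[0.12,-0.4,0],"twist":[0,0,-0.16]},
    {"translation":[0.15,-0.5,0],"twist":[0,0,-0.2]},
    {"translation":[0.18,-0.6,0],"twist":[0,0,-0.24]},
    {"translation":[0.21,-0.7,0],"twist":[0,0,-0.28]},
    {"translation":[0.24,-0.8,0],"twist":[0,0,-0.32]},
    {"translation":[0.27,-0.9,0],"twist":[0,0,-0.36]},
    {"translation":[0.3,-1,0],"twist":[0,0,-0.4]}
  ]
}}

```text
t: 3.15
ee_pos: [336.3, 273.7, 404.7]
orientation: [1.515, 2.752, 0.0]
ft_force: [-0.6, 0.3, -0.2]
width: 87.9
```

Emit:
{"method": "send_rows", "body": {
  "commands": [
    {"translation":[0.03,-0.1,0],"twist":[0,0,-0.04]},
    {"translation":[0.06,-0.2,0],"twist":[0,0,-0.08]},
    {"translation":[0.09,-0.3,0],"twist":[0,0,-0.12]},
    {"translation":[0.12,-0.4,0],"twist":[0,0,-0.16]},
    {"translation":[0.15,-0.5,0],"twist":[0,0,-0.2]},
    {"translation":[0.18,-0.6,0],"twist":[0,0,-0.24]},
    {"translation":[0.21,-0.7,0],"twist":[0,0,-0.28]},
    {"translation":[0.24,-0.8,0],"twist":[0,0,-0.32]},
    {"translation":[0.27,-0.9,0],"twist":[0,0,-0.36]},
    {"translation":[0.3,-1,0],"twist":[0,0,-0.4]}
  ]
}}

```text
t: 4.15
ee_pos: [366.3, 173.6, 404.7]
orientation: [1.782, 2.587, -0.0]
ft_force: [0.0, -0.5, 0.2]
width: 87.7
```

Emit:
{"method": "send_rows", "body": {
  "commands": [
    {"translation":[0.03,-0.1,0],"twist":[0,0,-0.04]},
    {"translation":[0.06,-0.2,0],"twist":[0,0,-0.08]},
    {"translation":[0.09,-0.3,0],"twist":[0,0,-0.12]},
    {"translation":[0.12,-0.4,0],"twist":[0,0,-0.16]},
    {"translation":[0.15,-0.5,0],"twist":[0,0,-0.2]},
    {"translation":[0.18,-0.6,0],"twist":[0,0,-0.24]},
    {"translation":[0.21,-0.7,0],"twist":[0,0,-0.28]},
    {"translation":[0.24,-0.8,0],"twist":[0,0,-0.32]},
    {"translation":[0.27,-0.9,0],"twist":[0,0,-0.36]},
    {"translation":[0.3,-1,0],"twist":[0,0,-0.4]}
  ]
}}

```text
t: 5.15
ee_pos: [396.4, 73.6, 404.7]
orientation: [-2.032, -2.396, 0.0]
ft_force: [-0.1, 0.1, -0.0]
width: 87.9
```

Emit:
{"method": "send_rows", "body": {
  "commands": [
    {"translation":[0.03,-0.1,0],"twist":[0,0,-0.04]},
    {"translation":[0.06,-0.2,0],"twist":[0,0,-0.08]},
    {"translation":[0.09,-0.3,0],"twist":[0,0,-0.12]},
    {"translation":[0.12,-0.4,0],"twist":[0,0,-0.16]},
    {"translation":[0.15,-0.5,0],"twist":[0,0,-0.2]},
    {"translation":[0.18,-0.6,0],"twist":[0,0,-0.24]},
    {"translation":[0.21,-0.7,0],"twist":[0,0,-0.28]},
    {"translation":[0.24,-0.8,0],"twist":[0,0,-0.32]},
    {"translation":[0.27,-0.9,0],"twist":[0,0,-0.36]},
    {"translation":[0.3,-1,0],"twist":[0,0,-0.4]}
  ]
}}

```text
t: 6.15
ee_pos: [426.3, -26.4, 404.7]
orientation: [-2.261, -2.181, 0.0]
ft_force: [-0.2, 0.1, -1.0]
width: 87.7
```

Emit:
{"method": "send_rows", "body": {
  "commands": [
    {"translation":[0.03,-0.1,-0.03],"twist":[0,0,-0.04]},
    {"translation":[0.06,-0.2,-0.06],"twist":[0,0,-0.08]},
    {"translation":[0.09,-0.3,-0.09],"twist":[0,0,-0.12]},
    {"translation":[0.12,-0.4,-0.12],"twist":[0,0,-0.16]},
    {"translation":[0.15,-0.5,-0.15],"twist":[0,0,-0.2]},
    {"translation":[0.18,-0.6,-0.18],"twist":[0,0,-0.24]},
    {"translation":[0.21,-0.7,-0.21],"twist":[0,0,-0.28]},
    {"translation":[0.24,-0.8,-0.24],"twist":[0,0,-0.32]},
    {"translation":[0.27,-0.9,-0.27],"twist":[0,0,-0.36]},
    {"translation":[0.3,-1,-0.3],"twist":[0,0,-0.4]}
  ]
}}

```text
t: 7.15
ee_pos: [456.4, -126.4, 374.4]
orientation: [-2.467, -1.945, 0.0]
ft_force: [-0.5, -0.6, 0.3]
width: 87.7
```

Emit:
{"method": "send_rows", "body": {
  "commands": [
    {"translation":[0.03,-0.1,-0.03],"twist":[0,0,-0.04]},
    {"translation":[0.06,-0.2,-0.06],"twist":[0,0,-0.08]},
    {"translation":[0.09,-0.3,-0.09],"twist":[0,0,-0.12]},
    {"translation":[0.12,-0.4,-0.12],"twist":[0,0,-0.16]},
    {"translation":[0.15,-0.5,-0.15],"twist":[0,0,-0.2]},
    {"translation":[0.18,-0.6,-0.18],"twist":[0,0,-0.24]},
    {"translation":[0.21,-0.7,-0.21],"twist":[0,0,-0.28]},
    {"translation":[0.24,-0.8,-0.24],"twist":[0,0,-0.32]},
    {"translation":[0.27,-0.9,-0.27],"twist":[0,0,-0.36]},
    {"translation":[0.3,-1,-0.3],"twist":[0,0,-0.4]}
  ]
}}

```text
t: 8.15
ee_pos: [486.4, -226.4, 344.4]
orientation: [-2.649, -1.689, 0.0]
ft_force: [-0.1, -0.3, 0.1]
width: 88.0
```

```bash
python3 - <<'E'
from h import *
d=grab('wrist','w1.png')
print(proj(d,(530,-357.5,70)))
E
```

```text
[376.50730386 308.31177715]
```

View pics/w1.png

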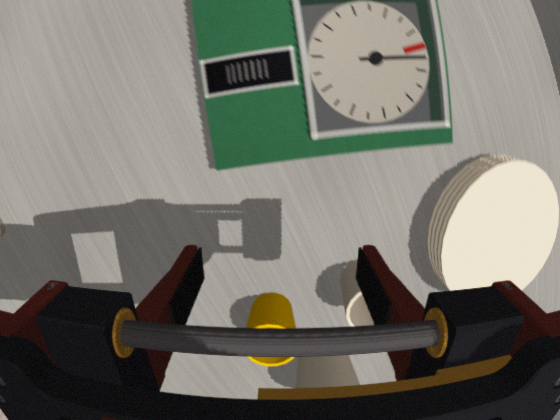

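The wrist view shows the slot centre at about (249,71), and the mark just anticlockwise of the needle. The cup is half hidden behind the right finger at around (378,308), as predicted. I'm moving over it and descending.

```bash
python3 - <<'E'
from h import *
d=load('wrist')
print('slot',onz(d,249,71,60).round(1))
for l,u,v,z in(('c--',218,168,60),('c+-',450,142,60),('win--',312,137,66)):print(l,onz(d,u,v,z).round(1))
y=-.302;R=np.array([[np.cos(y),-np.sin(y)],[np.sin(y),np.cos(y)]]);t=[599.3,-55.1]
for p in((-66,-78),(-105,-155),(105,-155),(-24,-140)):print((R@p+t).round(1))
E
```

```text
slot [ 512.6 -111.7   60. ]
c-- [ 454.2 -172.6   60. ]
c+- [ 650.7 -234.7   60. ]
win-- [ 535.5 -181.7   66. ]
[ 513.1 -109.9]
[ 453.  -171.9]
[ 653.4 -234.3]
[ 534.7 -181.6]
```

Emit:
{"method": "send_rows", "body": {
  "commands": [
    {"translation":[0.034,-0.1,-0.03],"twist":[0,0,-0.07]},
    {"translation":[0.07,-0.2,-0.06],"twist":[0,0,-0.14]},
    {"translation":[0.1,-0.3,-0.09],"twist":[0,0,-0.21]},
    {"translation":[0.14,-0.4,-0.12],"twist":[0,0,-0.28]},
    {"translation":[0.17,-0.5,-0.15],"twist":[0,0,-0.35]},
    {"translation":[0.2,-0.6,-0.18],"twist":[0,0,-0.42]},
    {"translation":[0.24,-0.7,-0.21],"twist":[0,0,-0.49]},
    {"translation":[0.27,-0.8,-0.24],"twist":[0,0,-0.56]},
    {"translation":[0.31,-0.9,-0.27],"twist":[0,0,-0.63]},
    {"translation":[0.34,-1,-0.3],"twist":[0,0,-0.7]}
  ]
}}

```text
t: 9.2
ee_pos: [520.5, -326.4, 314.4]
orientation: [2.903, 1.2, 0.0]
ft_force: [0.4, 0.1, -0.4]
width: 87.9
```

Emit:
{"method": "send_rows", "body": {
  "commands": [
    {"translation":[0.03,-0.1,-0.05],"twist":[0,0,0]},
    {"translation":[0.06,-0.2,-0.1],"twist":[0,0,0]},
    {"translation":[0.095,-0.31,-0.15],"twist":[0,0,0]},
    {"translation":[0.095,-0.31,-0.25],"twist":[0,0,0]},
    {"translation":[0.095,-0.31,-0.4],"twist":[0,0,0]},
    {"translation":[0.095,-0.31,-0.55],"twist":[0,0,0]},
    {"translation":[0.095,-0.31,-0.7],"twist":[0,0,0]},
    {"translation":[0.095,-0.31,-0.85],"twist":[0,0,0]},
    {"translation":[0.095,-0.31,-0.95],"twist":[0,0,0]},
    {"translation":[0.095,-0.31,-1],"twist":[0,0,0]}
  ]
}}

```text
t: 10.2
ee_pos: [529.3, -356.2, 213.1]
orientation: [-2.9, -1.204, 0.002]
ft_force: [-0.3, -0.2, 0.7]
width: 87.5
```

```bash
python3 - <<'E'
from h import *
grab('wrist','w2.png')
o=ctrl.get_obs();print(o['ee_pos'],o['ft_force'])
E
```

```text
[ 529.27587819 -356.19021075  212.93280913] [ 0.50311753  0.10848997 -0.39991838]
```

View pics/w2.png

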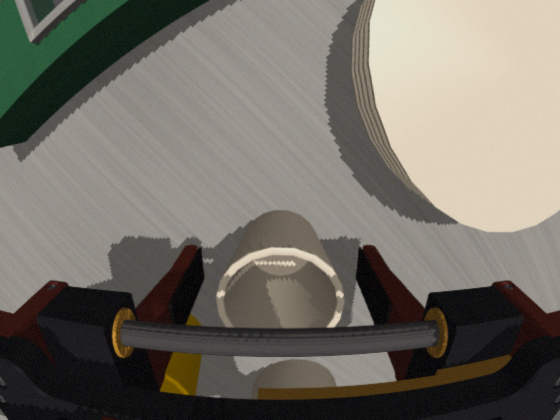

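The cup sits well centred between the fingers, with its rim spanning columns 217–343 around row 298.

```bash
python3 - <<'E'
from h import *
d=load('wrist')
for p in((217,298),(343,298),(280,250),(280,298)):print(onz(d,*p,70).round(1))
print(proj(d,(529.3,-356.2,70)))
E
```

```text
[ 509.6 -334.5   70. ]
[ 550.6 -375.4   70. ]
[ 547.6 -337.4   70. ]
[ 530.5 -354.5   70. ]
[280.6975514 301.651613 ]
```

Emit:
{"method": "send_rows", "body": {
  "commands": [
    {"translation":[0,0,0],"twist":[0,0,0]},
    {"translation":[0,0,0],"twist":[0,0,0]},
    {"translation":[0,0,0],"twist":[0,0,0]},
    {"translation":[0,0,0],"twist":[0,0,0]},
    {"translation":[0,0,0],"twist":[0,0,0]},
    {"translation":[0,0,0],"twist":[0,0,0]},
    {"translation":[0,0,0],"twist":[0,0,0]},
    {"translation":[0,0,0.02],"twist":[0,0,0]},
    {"translation":[0,0,0.06],"twist":[0,0,0]},
    {"translation":[0,0,0.1],"twist":[0,0,0]}
  ],
  "grip": 1
}}

```text
t: 11.25
ee_pos: [529.5, -356.4, 224.5]
orientation: [-2.901, -1.204, 0.001]
ft_force: [-0.8, -0.2, -2.5]
width: 59.3
```

Emit:
{"method": "send_rows", "body": {
  "commands": [
    {"translation":[0.02,0.05,0.1],"twist":[0,0,0.024]},
    {"translation":[0.04,0.1,0.2],"twist":[0,0,0.048]},
    {"translation":[0.06,0.2,0.3],"twist":[0,0,0.072]},
    {"translation":[0.08,0.3,0.4],"twist":[0,0,0.096]},
    {"translation":[0.1,0.4,0.5],"twist":[0,0,0.12]},
    {"translation":[0.12,0.5,0.6],"twist":[0,0,0.144]},
    {"translation":[0.14,0.6,0.7],"twist":[0,0,0.168]},
    {"translation":[0.16,0.7,0.8],"twist":[0,0,0.192]},
    {"translation":[0.18,0.8,0.9],"twist":[0,0,0.216]},
    {"translation":[0.2,0.9,1],"twist":[0,0,0.24]}
  ]
}}

```text
t: 12.25
ee_pos: [549.8, -265.6, 325.5]
orientation: [2.823, 1.378, 0.0]
ft_force: [-0.2, -0.4, -2.2]
width: 58.7
```

Emit:
{"method": "send_rows", "body": {
  "commands": [
    {"translation":[0.025,0.1,0],"twist":[0,0,0.024]},
    {"translation":[0.05,0.2,0],"twist":[0,0,0.048]},
    {"translation":[0.075,0.3,0],"twist":[0,0,0.072]},
    {"translation":[0.1,0.4,0],"twist":[0,0,0.096]},
    {"translation":[0.125,0.5,0],"twist":[0,0,0.12]},
    {"translation":[0.15,0.6,0],"twist":[0,0,0.144]},
    {"translation":[0.175,0.7,0],"twist":[0,0,0.168]},
    {"translation":[0.2,0.8,0],"twist":[0,0,0.192]},
    {"translation":[0.225,0.9,0],"twist":[0,0,0.216]},
    {"translation":[0.25,1,0],"twist":[0,0,0.24]}
  ]
}}

```text
t: 13.25
ee_pos: [574.8, -165.7, 324.7]
orientation: [2.736, 1.544, -0.0]
ft_force: [-0.7, -0.2, -2.4]
width: 58.9
```

Emit:
{"method": "send_rows", "body": {
  "commands": [
    {"translation":[0.025,0.1,0],"twist":[0,0,0.024]},
    {"translation":[0.05,0.2,0],"twist":[0,0,0.048]},
    {"translation":[0.075,0.3,0],"twist":[0,0,0.072]},
    {"translation":[0.1,0.4,0],"twist":[0,0,0.096]},
    {"translation":[0.125,0.5,0],"twist":[0,0,0.12]},
    {"translation":[0.15,0.6,0],"twist":[0,0,0.144]},
    {"translation":[0.175,0.7,0],"twist":[0,0,0.168]},
    {"translation":[0.2,0.8,0],"twist":[0,0,0.192]},
    {"translation":[0.225,0.9,0],"twist":[0,0,0.216]},
    {"translation":[0.25,1,0],"twist":[0,0,0.24]}
  ]
}}

```text
t: 14.25
ee_pos: [599.8, -65.7, 324.7]
orientation: [-2.638, -1.706, -0.0]
ft_force: [-0.6, 0.9, -1.6]
width: 59.0
```

Emit:
{"method": "send_rows", "body": {
  "commands": [
    {"translation":[0.025,0.1,0],"twist":[0,0,0.024]},
    {"translation":[0.05,0.2,0],"twist":[0,0,0.048]},
    {"translation":[0.075,0.3,0],"twist":[0,0,0.072]},
    {"translation":[0.1,0.4,0],"twist":[0,0,0.096]},
    {"translation":[0.125,0.5,0],"twist":[0,0,0.12]},
    {"translation":[0.15,0.6,0],"twist":[0,0,0.144]},
    {"translation":[0.18,0.7,-0.02],"twist":[0,0,0.168]},
    {"translation":[0.21,0.8,-0.05],"twist":[0,0,0.192]},
    {"translation":[0.227,0.847,-0.1],"twist":[0,0,0.216]},
    {"translation":[0.227,0.847,-0.15],"twist":[0,0,0.24]}
  ]
}}

```text
t: 15.25
ee_pos: [622.5, 18.9, 309.1]
orientation: [-2.53, -1.862, 0.0]
ft_force: [-0.0, -0.6, -2.8]
width: 58.9
```

```bash
python3 - <<'E'
from h import *
d=[grab(n) for n in('scene','side')]
a=cv2.resize(d[0]['img'][140:290,220:370],(400,400),interpolation=cv2.INTER_CUBIC)
b=cv2.resize(d[1]['img'][120:270,240:390],(400,400),interpolation=cv2.INTER_CUBIC)
cv2.imwrite('pics/a3.png',cv2.cvtColor(np.hstack([a,b]),cv2.COLOR_RGB2BGR))
for x in d: print(proj(x,(623.1,21.3,90)))
print(ctrl.get_obs()['ee_pos'])
E
```

```text
[312.364739   213.98444752]
[311.32188587 189.13746057]
[621.9274859   18.15076783 308.50201133]
```

View pics/a3.png

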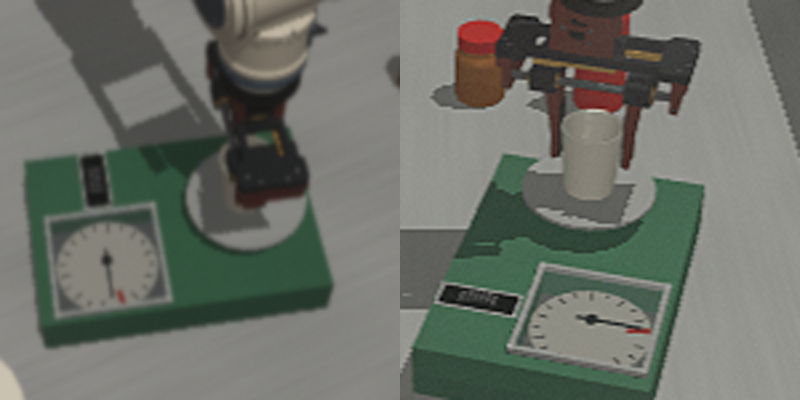

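The cup hangs centred just above the platter, and the bottle behind it is clear. Lowering slowly.

Emit:
{"method": "send_rows", "body": {
  "commands": [
    {"translation":[0,0,-0.015],"twist":[0,0,0]},
    {"translation":[0,0,-0.03],"twist":[0,0,0]},
    {"translation":[0,0,-0.045],"twist":[0,0,0]},
    {"translation":[0,0,-0.06],"twist":[0,0,0]},
    {"translation":[0,0,-0.075],"twist":[0,0,0]},
    {"translation":[0,0,-0.09],"twist":[0,0,0]},
    {"translation":[0,0,-0.105],"twist":[0,0,0]},
    {"translation":[0,0,-0.12],"twist":[0,0,0]},
    {"translation":[0,0,-0.135],"twist":[0,0,0]},
    {"translation":[0,0,-0.14],"twist":[0,0,0]}
  ]
}}

```text
t: 16.35
ee_pos: [622.4, 18.2, 295.7]
orientation: [2.532, 1.859, 0.0]
ft_force: [-0.7, -1.1, 1.1]
width: 58.7
```

Emit:
{"method": "send_rows", "body": {
  "commands": [
    {"translation":[0,0,0.01],"twist":[0,0,0]},
    {"translation":[0,0,0.015],"twist":[0,0,0]},
    {"translation":[0,0,0.02],"twist":[0,0,0]},
    {"translation":[0,0,0.02],"twist":[0,0,0]},
    {"translation":[0,0,0.02],"twist":[0,0,0]},
    {"translation":[0,0,0.02],"twist":[0,0,0]},
    {"translation":[0,0,0.05],"twist":[0,0,0]},
    {"translation":[0,0,0.2],"twist":[0,0,0]},
    {"translation":[0,0,0.35],"twist":[0,0,0]},
    {"translation":[0,0,0.5],"twist":[0,0,0]}
  ],
  "grip": -1
}}

```text
t: 17.35
ee_pos: [622.6, 18.2, 347.7]
orientation: [2.532, 1.859, 0.002]
ft_force: [-0.2, -0.6, 0.7]
width: 87.6
```

Emit:
{"method": "send_rows", "body": {
  "commands": [
    {"translation":[0,0,0.1],"twist":[0,0,0]},
    {"translation":[0,0,0.2],"twist":[0,0,0]},
    {"translation":[-0.08,-0.14,0.25],"twist":[0,0,0]},
    {"translation":[-0.16,-0.28,0.25],"twist":[0,0,0]},
    {"translation":[-0.24,-0.42,0.25],"twist":[0,0,0]},
    {"translation":[-0.34,-0.56,0.25],"twist":[0,0,0]},
    {"translation":[-0.44,-0.7,0.25],"twist":[0,0,0]},
    {"translation":[-0.54,-0.82,0.25],"twist":[0,0,0]},
    {"translation":[-0.62,-0.94,0.25],"twist":[0,0,0]},
    {"translation":[-0.68,-1,0.25],"twist":[0,0,0]}
  ]
}}

```text
t: 18.35
ee_pos: [553.5, -83.1, 370.6]
orientation: [-2.533, -1.858, 0.0]
ft_force: [0.5, 0.4, -0.5]
width: 88.2
```

Emit:
{"method": "send_rows", "body": {
  "commands": [
    {"translation":[-0.1,-0.06,-0.1],"twist":[0,0,0]},
    {"translation":[-0.2,-0.12,-0.2],"twist":[0,0,0]},
    {"translation":[-0.3,-0.18,-0.3],"twist":[0,0,0]},
    {"translation":[-0.42,-0.29,-0.4],"twist":[0,0,0]},
    {"translation":[-0.42,-0.29,-0.5],"twist":[0,0,0]},
    {"translation":[-0.42,-0.29,-0.6],"twist":[0,0,0]},
    {"translation":[-0.42,-0.29,-0.7],"twist":[0,0,0]},
    {"translation":[-0.42,-0.29,-0.8],"twist":[0,0,0]},
    {"translation":[-0.42,-0.29,-0.9],"twist":[0,0,0]},
    {"translation":[-0.42,-0.29,-1.0],"twist":[0,0,0]}
  ],
  "grip": 1
}}

```text
t: 19.35
ee_pos: [512.5, -110.6, 269.8]
orientation: [2.532, 1.86, 0.0]
ft_force: [0.5, -0.4, 0.1]
width: 11.6
```

```bash
python3 - <<'E'
from h import *
d=grab('wrist','w3.png')
o=ctrl.get_obs();print(o['ee_pos'],o['ft_force'],o['width'])
y=-.302;R=np.array([[np.cos(y),-np.sin(y)],[np.sin(y),np.cos(y)]]);t=[599.3,-55.1]
print([proj(d,(*(R@p+t),z)).round(0) for p,z in(((38,-78),50),((83,-78),50),((-66,-78),60))])
E
```

```text
[ 511.88801108 -110.53580864  268.41263636] [-0.1264543   0.63512738 -1.22978206] 7.483503396877887
[array([425., 234.]), array([476., 232.]), array([280., 242.])]
```

View pics/w3.png

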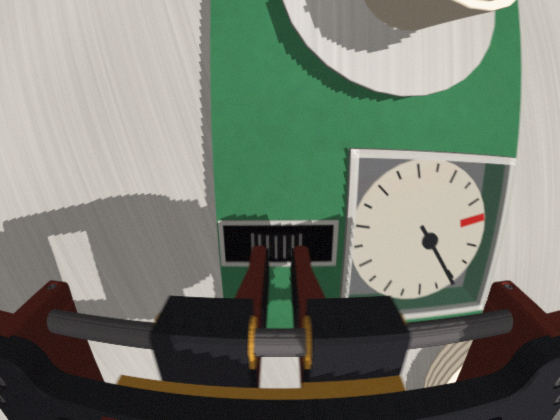

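The dial is well in view, with the hub at (430,240), the needle tip at (453,284) and the mark's middle at (472,220). The fingertips hang over the wheel slot, and the cup stands on the platter. Computing the angles.

```bash
cat >> h.py <<'E'
YAW=-.302;RS=np.array([[np.cos(YAW),-np.sin(YAW)],[np.sin(YAW),np.cos(YAW)]]);TS=np.array([599.3,-55.1])
def loc(d,u,v,z): return RS.T@(onz(d,u,v,z)[:2]-TS)
def mark(d):
    im=d['img'].astype(int);m=((im[...,0]>150)&(im[...,1]<90)&(im[...,2]<90))
    c=proj(d,(*(RS@[38,-78]+TS),50)).astype(int);k=np.zeros_like(m);k[max(0,c[1]-90):c[1]+90,max(0,c[0]-90):c[0]+90]=1
    v,u=np.nonzero(m&k);return u.mean(),v.mean(),len(u)
def dial(d,tip,hub,zs=(38,44,50,56,62)):
    u,v,n=mark(d);print('mark px',round(u,1),round(v,1),n)
    for z in zs:
        h,tp,mk=(loc(d,*p,z) for p in(hub,tip,(u,v)))
        f=lambda a,b:-np.arctan2(*(a-b)[::-1])
        c=np.array([38,-78]);print(z,'hub',h.round(1),'R mark',np.linalg.norm(mk-c).round(1),'tip',np.linalg.norm(tp-h).round(1),'ang mark',f(mk,c).round(3),'needle hub',f(tp,h).round(3),'needle c',f(tp,c).round(3))
E
python3 - <<'E'
from h import *
d=load('wrist')
dial(d,(453,284),(430,240))
u,v,n=mark(d)
im=d['img'][200:300,380:500].astype(int)
m=(im.max(2)<60).astype(np.uint8)
n,l,s,c=cv2.connectedComponentsWithStats(m)
for i in range(1,n):
    if s[i,4]>15:print(s[i]+[380,200,0,0,0],c[i]+[380,200])
cup=None
E
```

```text
mark px 471.9 219.6 143
38 hub [ 49.2 -88.3] R mark 48.0 tip 52.3 ang mark -0.121 needle hub 0.93 needle c 0.887
44 hub [ 46.  -85.7] R mark 44.1 tip 50.8 ang mark -0.182 needle hub 0.93 needle c 0.9
50 hub [ 42.7 -83. ] R mark 40.4 tip 49.3 ang mark -0.255 needle hub 0.93 needle c 0.915
56 hub [ 39.5 -80.4] R mark 36.9 tip 47.9 ang mark -0.342 needle hub 0.93 needle c 0.934
62 hub [ 36.2 -77.7] R mark 33.8 tip 46.4 ang mark -0.445 needle hub 0.93 needle c 0.957
[421 227  33  57 281] [434.02491103 248.7366548 ]
[488 283  12  17 158] [494.60126582 291.94303797]
[380 296  13   4  44] [385.11363636 297.65909091]
```

The mark is at about -0.17 rad (dial face z≈43) and the needle at about 0.94, so it needs roughly 1.1 rad, or 55 mm of +x sweep. I'll feel for the crest now.

Emit:
{"method": "send_rows", "body": {
  "commands": [
    {"translation":[0,0,-0.02],"twist":[0,0,0]},
    {"translation":[0,0,-0.04],"twist":[0,0,0]},
    {"translation":[0,0,-0.06],"twist":[0,0,0]},
    {"translation":[0,0,-0.07],"twist":[0,0,0]},
    {"translation":[0,0,-0.08],"twist":[0,0,0]},
    {"translation":[0,0,-0.085],"twist":[0,0,0]},
    {"translation":[0,0,-0.09],"twist":[0,0,0]},
    {"translation":[0,0,-0.095],"twist":[0,0,0]},
    {"translation":[0,0,-0.1],"twist":[0,0,0]},
    {"translation":[0,0,-0.1],"twist":[0,0,0]}
  ]
}}

```text
t: 20.4
ee_pos: [512.3, -110.8, 260.6]
orientation: [-2.532, -1.859, 0.0]
ft_force: [1.0, 0.7, 0.1]
width: 0.4
```

Emit:
{"method": "send_rows", "body": {
  "commands": [
    {"translation":[0,0,-0.002],"twist":[0,0,0]},
    {"translation":[0,0,-0.004],"twist":[0,0,0]},
    {"translation":[0,0,-0.006],"twist":[0,0,0]},
    {"translation":[0,0,-0.008],"twist":[0,0,0]},
    {"translation":[0,0,-0.01],"twist":[0,0,0]},
    {"translation":[0,0,-0.012],"twist":[0,0,0]},
    {"translation":[0,0,-0.015],"twist":[0,0,0]},
    {"translation":[0,0,-0.015],"twist":[0,0,0]},
    {"translation":[0,0,-0.015],"twist":[0,0,0]},
    {"translation":[0,0,-0.015],"twist":[0,0,0]}
  ]
}}

```text
t: 21.4
ee_pos: [512.3, -110.8, 259.2]
orientation: [2.532, 1.859, 0.0]
ft_force: [-0.9, -0.3, -0.6]
width: 0.8
```

Emit:
{"method": "send_rows", "body": {
  "commands": [
    {"translation":[0,0,-0.004],"twist":[0,0,0]},
    {"translation":[0,0,-0.008],"twist":[0,0,0]},
    {"translation":[0,0,-0.012],"twist":[0,0,0]},
    {"translation":[0,0,-0.016],"twist":[0,0,0]},
    {"translation":[0,0,-0.02],"twist":[0,0,0]},
    {"translation":[0,0,-0.022],"twist":[0,0,0]},
    {"translation":[0,0,-0.024],"twist":[0,0,0]},
    {"translation":[0,0,-0.025],"twist":[0,0,0]},
    {"translation":[0,0,-0.025],"twist":[0,0,0]},
    {"translation":[0,0,-0.025],"twist":[0,0,0]}
  ]
}}

```text
t: 22.4
ee_pos: [512.3, -110.8, 256.7]
orientation: [2.532, 1.859, 0.0]
ft_force: [-0.2, 0.0, 0.4]
width: 0.3
```

Emit:
{"method": "send_rows", "body": {
  "commands": [
    {"translation":[0,0,-0.002],"twist":[0,0,0]},
    {"translation":[0,0,-0.004],"twist":[0,0,0]},
    {"translation":[0,0,-0.006],"twist":[0,0,0]},
    {"translation":[0,0,-0.008],"twist":[0,0,0]},
    {"translation":[0,0,-0.01],"twist":[0,0,0]},
    {"translation":[0,0,-0.012],"twist":[0,0,0]},
    {"translation":[0,0,-0.014],"twist":[0,0,0]},
    {"translation":[0,0,-0.015],"twist":[0,0,0]},
    {"translation":[0,0,-0.015],"twist":[0,0,0]},
    {"translation":[0,0,-0.015],"twist":[0,0,0]}
  ]
}}

```text
t: 23.4
ee_pos: [512.3, -110.8, 255.2]
orientation: [-2.532, -1.859, 0.0]
ft_force: [0.3, -0.1, -0.3]
width: 0.4
```

Emit:
{"method": "send_rows", "body": {
  "commands": [
    {"translation":[0,0,-0.002],"twist":[0,0,0]},
    {"translation":[0,0,-0.004],"twist":[0,0,0]},
    {"translation":[0,0,-0.006],"twist":[0,0,0]},
    {"translation":[0,0,-0.008],"twist":[0,0,0]},
    {"translation":[0,0,-0.01],"twist":[0,0,0]},
    {"translation":[0,0,-0.012],"twist":[0,0,0]},
    {"translation":[0,0,-0.014],"twist":[0,0,0]},
    {"translation":[0,0,-0.015],"twist":[0,0,0]},
    {"translation":[0,0,-0.015],"twist":[0,0,0]},
    {"translation":[0,0,-0.015],"twist":[0,0,0]}
  ]
}}

```text
t: 24.4
ee_pos: [512.3, -110.8, 253.7]
orientation: [2.532, 1.859, 0.0]
ft_force: [0.7, -0.4, -0.4]
width: 0.5
```

Emit:
{"method": "send_rows", "body": {
  "commands": [
    {"translation":[0,0,-0.002],"twist":[0,0,0]},
    {"translation":[0,0,-0.004],"twist":[0,0,0]},
    {"translation":[0,0,-0.006],"twist":[0,0,0]},
    {"translation":[0,0,-0.008],"twist":[0,0,0]},
    {"translation":[0,0,-0.01],"twist":[0,0,0]},
    {"translation":[0,0,-0.012],"twist":[0,0,0]},
    {"translation":[0,0,-0.014],"twist":[0,0,0]},
    {"translation":[0,0,-0.015],"twist":[0,0,0]},
    {"translation":[0,0,-0.015],"twist":[0,0,0]},
    {"translation":[0,0,-0.015],"twist":[0,0,0]}
  ]
}}

```text
t: 25.4
ee_pos: [512.3, -110.8, 252.2]
orientation: [2.532, 1.859, 0.0]
ft_force: [-1.1, 0.9, 0.7]
width: 0.6
```

Emit:
{"method": "send_rows", "body": {
  "commands": [
    {"translation":[0,0,-0.002],"twist":[0,0,0]},
    {"translation":[0,0,-0.004],"twist":[0,0,0]},
    {"translation":[0,0,-0.006],"twist":[0,0,0]},
    {"translation":[0,0,-0.008],"twist":[0,0,0]},
    {"translation":[0,0,-0.01],"twist":[0,0,0]},
    {"translation":[0,0,-0.012],"twist":[0,0,0]},
    {"translation":[0,0,-0.014],"twist":[0,0,0]},
    {"translation":[0,0,-0.015],"twist":[0,0,0]},
    {"translation":[0,0,-0.015],"twist":[0,0,0]},
    {"translation":[0,0,-0.015],"twist":[0,0,0]}
  ]
}}

```text
t: 26.4
ee_pos: [512.3, -110.8, 250.7]
orientation: [-2.532, -1.859, 0.0]
ft_force: [-0.1, -0.4, -0.2]
width: 0.2
```

Emit:
{"method": "send_rows", "body": {
  "commands": [
    {"translation":[0,0,-0.002],"twist":[0,0,0]},
    {"translation":[0,0,-0.004],"twist":[0,0,0]},
    {"translation":[0,0,-0.006],"twist":[0,0,0]},
    {"translation":[0,0,-0.008],"twist":[0,0,0]},
    {"translation":[0,0,-0.01],"twist":[0,0,0]},
    {"translation":[0,0,-0.012],"twist":[0,0,0]},
    {"translation":[0,0,-0.014],"twist":[0,0,0]},
    {"translation":[0,0,-0.015],"twist":[0,0,0]},
    {"translation":[0,0,-0.015],"twist":[0,0,0]},
    {"translation":[0,0,-0.015],"twist":[0,0,0]}
  ]
}}

```text
t: 27.4
ee_pos: [512.3, -110.8, 249.2]
orientation: [-2.532, -1.859, 0.0]
ft_force: [0.6, 0.3, 0.7]
width: 0.5
```

Emit:
{"method": "send_rows", "body": {
  "commands": [
    {"translation":[0,0,-0.002],"twist":[0,0,0]},
    {"translation":[0,0,-0.004],"twist":[0,0,0]},
    {"translation":[0,0,-0.006],"twist":[0,0,0]},
    {"translation":[0,0,-0.008],"twist":[0,0,0]},
    {"translation":[0,0,-0.01],"twist":[0,0,0]},
    {"translation":[0,0,-0.012],"twist":[0,0,0]},
    {"translation":[0,0,-0.014],"twist":[0,0,0]},
    {"translation":[0,0,-0.015],"twist":[0,0,0]},
    {"translation":[0,0,-0.015],"twist":[0,0,0]},
    {"translation":[0,0,-0.015],"twist":[0,0,0]}
  ]
}}

```text
t: 28.4
ee_pos: [512.3, -110.8, 247.7]
orientation: [-2.532, -1.859, 0.0]
ft_force: [-0.3, -0.4, -0.7]
width: 0.5
```

Emit:
{"method": "send_rows", "body": {
  "commands": [
    {"translation":[0,0,-0.002],"twist":[0,0,0]},
    {"translation":[0,0,-0.004],"twist":[0,0,0]},
    {"translation":[0,0,-0.006],"twist":[0,0,0]},
    {"translation":[0,0,-0.008],"twist":[0,0,0]},
    {"translation":[0,0,-0.01],"twist":[0,0,0]},
    {"translation":[0,0,-0.012],"twist":[0,0,0]},
    {"translation":[0,0,-0.014],"twist":[0,0,0]},
    {"translation":[0,0,-0.015],"twist":[0,0,0]},
    {"translation":[0,0,-0.015],"twist":[0,0,0]},
    {"translation":[0,0,-0.015],"twist":[0,0,0]}
  ]
}}

```text
t: 29.4
ee_pos: [512.4, -110.8, 246.5]
orientation: [2.532, 1.859, 0.0]
ft_force: [-1.3, 0.6, 7.2]
width: 0.6
```

Contact is at 7.2 N. I'll make a first half-stroke to +9 mm, lift, go back to -9 mm and land again.

Emit:
{"method": "send_rows", "body": {
  "commands": [
    {"translation":[0.022,-0.007,0],"twist":[0,0,0]},
    {"translation":[0.043,-0.013,0],"twist":[0,0,0]},
    {"translation":[0.065,-0.02,0],"twist":[0,0,0]},
    {"translation":[0.086,-0.027,0],"twist":[0,0,0]},
    {"translation":[0.086,-0.027,0.04],"twist":[0,0,0]},
    {"translation":[0,0,0.045],"twist":[0,0,0]},
    {"translation":[-0.086,0.027,0.04],"twist":[0,0,0]},
    {"translation":[-0.086,0.027,0.02],"twist":[0,0,0]},
    {"translation":[-0.086,0.027,0.007],"twist":[0,0,0]},
    {"translation":[-0.086,0.027,0],"twist":[0,0,0]}
  ]
}}

```text
t: 30.4
ee_pos: [503.4, -108.0, 246.0]
orientation: [-2.531, -1.859, 0.001]
ft_force: [-3.3, -0.5, 4.8]
width: 0.4
```

```bash
python3 - <<'E'
from h import *
d=grab('wrist');o=ctrl.get_obs();print(o['ee_pos'],o['ft_force'])
dial(d,(0,0),(1,1),zs=(40,43,46))
# needle: predicted px
for a in(.92,.94,.96):print([proj(d,(*(RS@[38+r*np.cos(a),-78-r*np.sin(a)]+TS),60)).round(1) for r in(0,45)])
cv2.imwrite('pics/w4.png',cv2.resize(cv2.cvtColor(d['img'][160:330,200:540],cv2.COLOR_RGB2BGR),(800,400),interpolation=cv2.INTER_CUBIC))
E
```

```text
[ 503.46434327 -108.03942885  246.01340096] [-3.19815465  1.191932    5.00076341]
mark px 498.6 239.6 156
40 hub [-289.   112.9] R mark 49.0 tip 2.0 ang mark 0.027 needle hub -2.394 needle c -2.612
43 hub [-285.6  111.2] R mark 46.4 tip 2.0 ang mark -0.001 needle hub -2.394 needle c -2.611
46 hub [-282.1  109.5] R mark 43.8 tip 2.0 ang mark -0.032 needle hub -2.394 needle c -2.611
[array([458.8, 252.7]), array([479. , 296.1])]
[array([458.8, 252.7]), array([478. , 296.8])]
[array([458.8, 252.7]), array([477. , 297.5])]
```

View pics/w4.png

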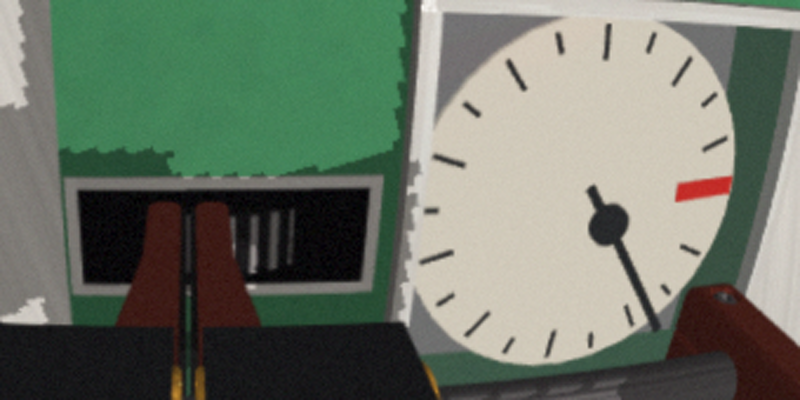

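The half-stroke moved the mark by about 0.18 rad, as expected, and it now sits near 0.0. Next are full 18 mm strokes.

Emit:
{"method": "send_rows", "body": {
  "commands": [
    {"translation":[0.034,-0.011,0],"twist":[0,0,0]},
    {"translation":[0.069,-0.021,0],"twist":[0,0,0]},
    {"translation":[0.103,-0.032,0],"twist":[0,0,0]},
    {"translation":[0.138,-0.043,0],"twist":[0,0,0]},
    {"translation":[0.172,-0.053,0],"twist":[0,0,0]},
    {"translation":[0.172,-0.053,0.03],"twist":[0,0,0]},
    {"translation":[0.086,-0.027,0.045],"twist":[0,0,0]},
    {"translation":[0,0,0.04],"twist":[0,0,0]},
    {"translation":[0,0,0.01],"twist":[0,0,0]},
    {"translation":[0,0,0],"twist":[0,0,0]}
  ]
}}

```text
t: 31.45
ee_pos: [502.9, -107.9, 245.9]
orientation: [-2.531, -1.859, 0.002]
ft_force: [-2.6, 0.8, 5.3]
width: 0.3
```

```bash
python3 - <<'E'
from h import *
d=grab('wrist');o=ctrl.get_obs();print(o['ee_pos'],o['ft_force'])
dial(d,(0,0),(1,1),zs=(40,43,46))
E
```

```text
[ 503.04773091 -107.90513454  245.8694679 ] [-2.02662382  0.78832245  4.35252197]
mark px 493.2 259.0 144
40 hub [-289.7  112.9] R mark 50.4 tip 2.0 ang mark 0.349 needle hub -2.395 needle c -2.613
43 hub [-286.3  111.2] R mark 47.4 tip 2.0 ang mark 0.335 needle hub -2.395 needle c -2.612
46 hub [-282.9  109.4] R mark 44.4 tip 2.0 ang mark 0.32 needle hub -2.395 needle c -2.612
```

Emit:
{"method": "send_rows", "body": {
  "commands": [
    {"translation":[0.034,-0.011,0],"twist":[0,0,0]},
    {"translation":[0.069,-0.021,0],"twist":[0,0,0]},
    {"translation":[0.103,-0.032,0],"twist":[0,0,0]},
    {"translation":[0.138,-0.043,0],"twist":[0,0,0]},
    {"translation":[0.172,-0.053,0],"twist":[0,0,0]},
    {"translation":[0.172,-0.053,0.03],"twist":[0,0,0]},
    {"translation":[0.086,-0.027,0.045],"twist":[0,0,0]},
    {"translation":[0,0,0.04],"twist":[0,0,0]},
    {"translation":[0,0,0.01],"twist":[0,0,0]},
    {"translation":[0,0,0],"twist":[0,0,0]}
  ]
}}

```text
t: 32.5
ee_pos: [502.8, -107.8, 245.9]
orientation: [-2.531, -1.859, 0.002]
ft_force: [-3.4, 0.3, 4.6]
width: 0.2
```

```bash
python3 - <<'E'
from h import *
d=grab('wrist');o=ctrl.get_obs();print(o['ee_pos'],o['ft_force'])
dial(d,(0,0),(1,1),zs=(40,43,46))
cv2.imwrite('pics/w5.png',cv2.resize(cv2.cvtColor(d['img'][190:330,360:560],cv2.COLOR_RGB2BGR),(800,560),interpolation=cv2.INTER_CUBIC))
E
```

```text
[ 503.02206568 -107.91662543  245.87223086] [-3.92231913  0.29997356  4.53525762]
mark px 481.5 277.0 140
40 hub [-289.7  112.9] R mark 51.4 tip 2.0 ang mark 0.676 needle hub -2.395 needle c -2.613
43 hub [-286.3  111.2] R mark 48.3 tip 2.0 ang mark 0.678 needle hub -2.395 needle c -2.612
46 hub [-282.9  109.4] R mark 45.2 tip 2.0 ang mark 0.68 needle hub -2.395 needle c -2.612
```

View pics/w5.png

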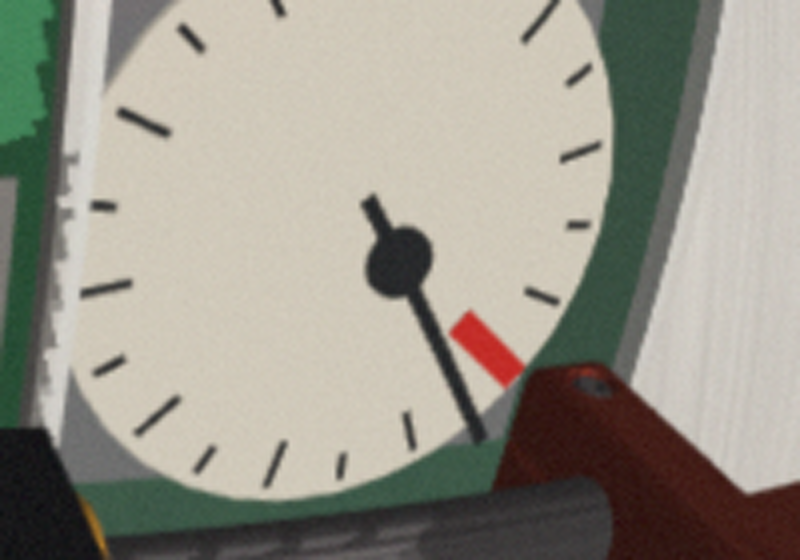

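The mark is now at about 0.68 rad and the needle at about 0.93. I'll do an 11 mm stroke, then lift and look from straight above the dial.

Emit:
{"method": "send_rows", "body": {
  "commands": [
    {"translation":[0.026,-0.008,0],"twist":[0,0,0]},
    {"translation":[0.052,-0.016,0],"twist":[0,0,0]},
    {"translation":[0.079,-0.025,0],"twist":[0,0,0]},
    {"translation":[0.105,-0.033,0],"twist":[0,0,0]},
    {"translation":[0.105,-0.033,0.08],"twist":[0,0,0]},
    {"translation":[0.105,-0.033,0.3],"twist":[0,0,0]},
    {"translation":[0.2,-0.2,0.5],"twist":[0,0,0]},
    {"translation":[0.35,-0.4,0.6],"twist":[0,0,0]},
    {"translation":[0.5,-0.65,0.65],"twist":[0,0,0]},
    {"translation":[0.7,-0.9,0.65],"twist":[0,0,0]}
  ]
}}

```text
t: 33.55
ee_pos: [574.5, -199.1, 312.9]
orientation: [2.53, 1.859, 0.002]
ft_force: [-0.2, -0.6, 0.6]
width: 0.4
```

```bash
python3 - <<'E'
from h import *
d=grab('wrist');o=ctrl.get_obs();print(o['ee_pos'],o['ft_force'],d['cam_to_world'][:3,3].round(0))
dial(d,(0,0),(1,1),zs=(40,43,46))
c=proj(d,(*(RS@[38,-78]+TS),50)).astype(int);print(c,[proj(d,(*(RS@[38,-78]+TS),z)).round(1) for z in(43,60)])
x0=max(0,c[0]-80);y0=max(0,c[1]-60);print(x0,y0)
cv2.imwrite('pics/w6.png',cv2.resize(cv2.cvtColor(d['img'][y0:y0+120,x0:x0+160],cv2.COLOR_RGB2BGR),(800,600),interpolation=cv2.INTER_CUBIC))
E
```

```text
[ 577.43216044 -202.37505582  313.09056692] [ 2.85389489 -3.68518977  0.91197199] [ 600. -119.  294.]
mark px 342.9 184.4 14
40 hub [-267.8   84.7] R mark 54.6 tip 2.7 ang mark 0.916 needle hub -2.394 needle c -2.651
43 hub [-264.4   83. ] R mark 53.7 tip 2.7 ang mark 0.917 needle hub -2.394 needle c -2.65
46 hub [-261.    81.3] R mark 52.7 tip 2.7 ang mark 0.918 needle hub -2.394 needle c -2.65
[303 131] [array([303.2, 130.6]), array([304.9, 132.2])]
223 71
```

View pics/w6.png

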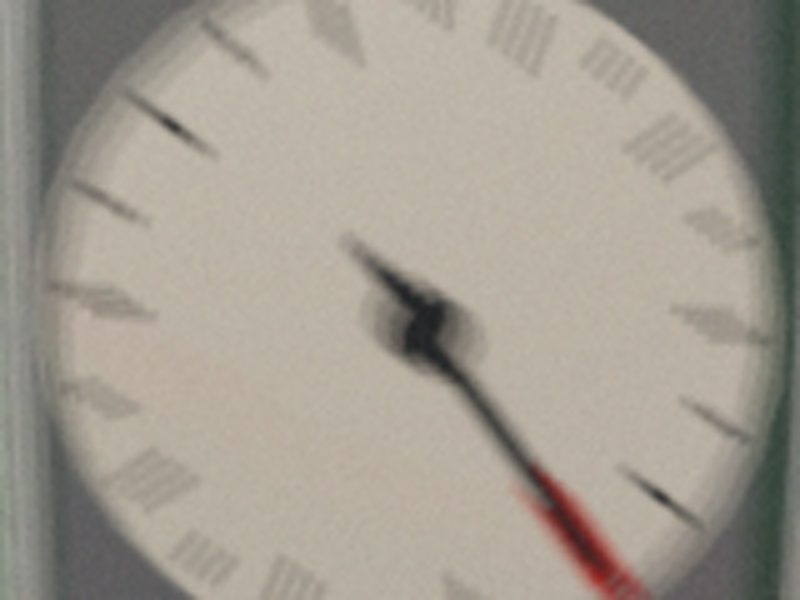

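That image is blurred by arm motion, but the needle and mark nearly overlap. I'll take a still one and measure it by masks.

```bash
cat >> h.py <<'E'
def measure(d):
    im=d['img'].astype(int);H,W=im.shape[:2];vv,uu=np.mgrid[:H,:W]
    C=np.array([38,-78])
    def pts(m,z): 
        v,u=np.nonzero(m);return np.array([loc(d,a,b,z) for a,b in zip(u,v)]).reshape(-1,2)
    c=proj(d,(*(RS@C+TS),52));near=np.hypot(uu-c[0],vv-c[1])<95
    white=near&(im.min(2)>150)&(im.max(2)-im.min(2)<45)
    red=near&(im[...,0]>110)&(im[...,0]>2*im[...,1])&(im[...,0]>2*im[...,2])
    dark=near&(im.max(2)<85)&(im.max(2)-im.min(2)<30)
    f=lambda p:-np.arctan2(p[1],p[0])
    for zd in(42,46):
        p=pts(red,zd)-C;p=p[np.hypot(*p.T)<62];print('red z',zd,'n',len(p),'mean',p.mean(0).round(1),'R',np.hypot(*p.mean(0)).round(1),'ang',f(p.mean(0)).round(3))
    for zn in(52,60):
        p=pts(dark,zn)-C;h=p[np.hypot(*p.T)<8]
        n=p[(np.hypot(*p.T)>10)&(np.hypot(*p.T)<40)&(np.abs(f(p.T)-.95)<.35)]
        cen=h.mean(0);a=f((n-cen).mean(0));e=n[np.hypot(*n.T)>27]
        vx,vy,_,_=cv2.fitLine(n.astype(np.float32),2,0,.01,.01).ravel();s=np.sign(vx)
        print('needle z',zn,'hub',cen.round(1),len(n),'ang hub',a.round(3),'C',f(n.mean(0)).round(3),'line',f(np.array([vx,vy])*s).round(3))
E
python3 - <<'E'
from h import *
d=grab('wrist');o=ctrl.get_obs();print(o['ee_pos'],np.abs(o['qvel']).max())
measure(d)
c=proj(d,(*(RS@[38,-78]+TS),50)).astype(int)
x0=max(0,c[0]-80);y0=max(0,c[1]-60);print(x0,y0)
cv2.imwrite('pics/w7.png',cv2.resize(cv2.cvtColor(d['img'][y0:y0+120,x0:x0+160],cv2.COLOR_RGB2BGR),(800,600),interpolation=cv2.INTER_CUBIC))
E
```

```text
[ 576.03717482 -200.81315336  312.42908487] 0.08166546892776418
red z 42 n 111 mean [ 27.  -36.9] R 45.7 ang 0.939
red z 46 n 111 mean [ 26.3 -36. ] R 44.6 ang 0.94
needle z 52 hub [-1.2 -0.9] 103 ang hub 0.921 C 0.984 line 0.919
needle z 60 hub [-1.5 -0.6] 107 ang hub 0.911 C 0.975 line 0.874
217 67
```

View pics/w7.png

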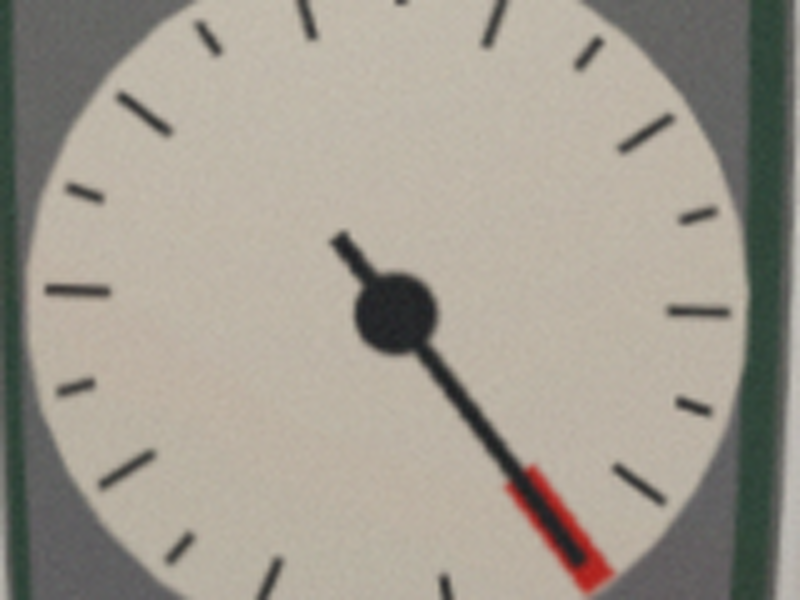

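In the still image the needle (53.6°) lies along the red mark (53.2° about the dial's own tick centre), an offset under 0.01 rad. I'll withdraw and check the cup.

Emit:
{"method": "send_rows", "body": {
  "commands": [
    {"translation":[-0.1,-0.05,0.1],"twist":[0,0,0]},
    {"translation":[-0.2,-0.1,0.2],"twist":[0,0,0]},
    {"translation":[-0.35,-0.15,0.35],"twist":[0,0,0]},
    {"translation":[-0.5,-0.2,0.5],"twist":[0,0,0]},
    {"translation":[-0.65,-0.25,0.65],"twist":[0,0,0]},
    {"translation":[-0.8,-0.3,0.8],"twist":[0,0,0]},
    {"translation":[-0.9,-0.3,0.9],"twist":[0,0,0]},
    {"translation":[-0.95,-0.3,0.95],"twist":[0,0,0]},
    {"translation":[-1,-0.3,1],"twist":[0,0,0]},
    {"translation":[-1,-0.3,1],"twist":[0,0,0]}
  ]
}}

```text
t: 34.65
ee_pos: [473.4, -227.9, 411.6]
orientation: [2.532, 1.859, 0.0]
ft_force: [0.6, -0.8, 0.5]
width: 0.7
```

```bash
python3 - <<'E'
from h import *
s=grab('scene');t=grab('side');w=grab('wrist');o=ctrl.get_obs();print(o['t'],o['ee_pos'],np.abs(o['qvel']).max())
for x in(s,t):print(proj(x,(*(RS@[0,80]+TS),82)),proj(x,(*(RS@[0,80]+TS),152)))
a=cv2.resize(s['img'][130:280,220:370],(400,400),interpolation=cv2.INTER_CUBIC)
b=cv2.resize(t['img'][120:270,240:390],(400,400),interpolation=cv2.INTER_CUBIC)
cv2.imwrite('pics/a8.png',cv2.cvtColor(np.hstack([a,b]),cv2.COLOR_RGB2BGR))
measure(w)
E
```

```text
34.8 [ 473.94121701 -227.94100616  410.70395413] 0.006186368633771023
[312.17756217 215.473243  ] [313.82946754 201.81949048]
[311.17399397 191.6605509 ] [312.49091233 169.00876319]
red z 42 n 78 mean [ 27.6 -34.9] R 44.5 ang 0.902
red z 46 n 78 mean [ 26.1 -35. ] R 43.6 ang 0.93
needle z 52 hub [1.5 0.8] 55 ang hub 0.917 C 0.849 line 0.912
needle z 60 hub [-0.8 -0.5] 57 ang hub 0.911 C 0.949 line 0.88
```

View pics/a8.png

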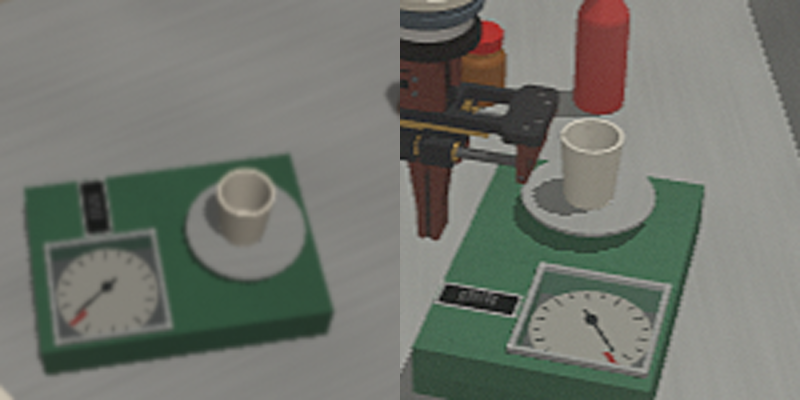

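The cup stands upright, with its rim within about 2 mm of the platter's centre in both views. The mark lies under the needle tip, and the hand is clear.

```bash
python3 -c "from workcell import ctrl; print(ctrl.close_job())"
```

```text
the job is handed in; nothing more can be done
None
```

The white cup stands upright and released in the middle of the platter, and the dial's red zero mark lies under the needle's tip. I handed the job in at about 35 s of the 67 s allowed.

- **Cup:** I took the smaller white cup and left the yellow one and the larger white one alone. In the last scene and side pictures its rim was within about 2 mm of where a cup centred on the platter should show.
- **Wheel:** I felt its crest about 5 mm above the deck and rolled the dial up with four short sweeps. The highest force I read on it was 7.2 N. Force is only reported at the end of each move, so forces within a sweep were not seen.
- **Dial:** In the still picture from almost straight above, the needle ran along the red mark, with an offset of about 0.01 rad or less.
- **Checks that disagreed:** The automatic colour-mask readings scattered more. The mark read 0.90–0.94 rad and the needle 0.85–0.98 rad, depending on the height assumed. I relied on the overhead picture instead.
- **Bystanders:** The hand ended well clear of everything and never went near the jar, sauce bottle or plates. I did not measure their positions again at the end.

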